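# Snap the cover plate onto the polishing lathe's terminal box

### The job

The terminal box of the polishing lathe stands open. Pick up the wide cover plate with the four holes by its handle, lower it over the four studs of the box without dropping it, and press it down evenly until every stud has clicked through and the cover sits level and fully home on all four; then let go. Leave the narrow plate with two holes where it lies.

Things in the scene. Friction and masses are not known exactly. Their poses are not given: they have to be found in the camera images.
- cover: Aluminium cover plate 180 (x) x 140 (y) x 5 mm, about 0.35 kg, lying flat, handle up. Origin: centre of its underside; z up. Four 24 mm through holes at x = +-65, y = +-45 mm. In the middle of its top a black bar handle 70 mm long (x), 16 mm wide (y), 30 mm high (5 to 35 mm above the underside): grip it across y. A half turn makes no difference.
- terminal_box: Grey open-topped box 200 (x) x 160 (y) mm, fixed on the bench, walls 42 mm high. Origin: centre of its underside; z up. Four upright steel studs at x = +-65, y = +-45 mm: a 34 mm shoulder up to 48 mm above the bench, a 21 mm shank up to 69 mm, a cone narrowing to a 5 mm tip at 83 mm. Two spring catches bulge from each shank along box x, 4 mm per side, 60 mm above the bench.
- seat (a point): Point at the box's centre, 48 mm above the bench, axes of the box: here the cover's origin lies when home. Let go on the stud tips within about 6 mm and 5 degrees, it slips down and centres itself, and stops on the catches about 17 mm above home; its weight does not push it past. A press of about 8 to 15 N on its middle then pushes the catches in; they snap out above it and hold it.
- narrow_plate: Bystander: aluminium plate 180 (x) by 80 (y) by 5 mm with the same black bar handle but only two 24 mm holes, on its centre line at x = +-65 mm. Origin: centre of its underside. It does not fit this box.
There are look-alikes about, which are no part of the job. Leave any blue look-alike of the cover alone.

How it is judged:
By the outcome, as a careful person would: the job done as asked, in the order asked, and still so for the second after the job is handed in, with the robot touching nothing.
It also fails if it takes over 48 s, if anything falls off the work surface, if the arm or the gripper's body presses on something with over 40 N, if the wrist force passes 120 N, or if a joint passes its speed limit or range.

### The arm

A 6-joint arm with a two-finger parallel gripper is mounted at the origin on the work surface. World frame = base frame: x ahead of the robot, y to its left, z up, the work surface at z = 0. Lengths are in m, angles in rad, forces in N, time in s.
With the tool pointing down it reaches from about 0.25 to 0.775 m from the base axis. Payload 4 kg.
Tool frame: the origin (TCP) lies at the very end of the fingers, on their centre line; the grasp point (between the pads) lies 19 mm behind it; z points along the fingers, y is the line along which they close (so a half turn about z gives the same grasp; the last joint's range is limited). The gripper opens to 94 mm and grips with 3 to 60 N. Pads are 16 mm wide; open, the fingers measure 119 mm over their backs; the gripper's body (75 mm by 177 mm) begins 78 mm behind the grasp point.
Start: joints at [-1.225, 0.087, 1.371, -0, 1.684, -0.103], TCP at [0.239, -0.496, 0.206] pointing down, gripper open.
Joint ranges: [-3.1, 3.1], [-0.76, 2.03], [0.27, 2.55], [-1.08, 4.22], [0.17, 2.65], [-2.57, 2.57]. Speed limits (rad/s): [2.79, 2.79, 3.14, 3.14, 3.14, 3.14].

### API

Orientations are given as a unit quaternion [x, y, z, w].
In Python, from plant import robot gives the robot as it stands. The module is installed in compiled form; this text tells all that it offers.
- The arm moves only by the tool send_rows, never from a script. Its argument "commands" is a list of rows, each an object of numbers: "x", "y", "z": the shift along the tool's x, y, z in m; "wx", "wy", "wz": the turn, a rotation vector about the tool's x, y, z in rad. In form: [{"x": .., "y": .., "z": .., "wx": .., "wy": .., "wz": ..}, ...]. A call has exactly 10 rows; each row shifts and turns the commanded pose from where the row before left it, along the tool's axes as they then stand; what a row does not reach is not made up. A row lasts 1/12 s, in which the tool goes at most 41.7 mm and 7.16 degrees, less where a joint would pass 70% of its speed; a pose out of reach is approached as far as the arm can. A call with a gripper value outside its range is refused whole. "gripper" is the opening, from -1 (shut) to 1 (fully open), so that 0 is half open, set as the call begins (left out, the last holds). The fingers move at their own pace and stop on an object; "grip_force" is the grip in N (left out, the last holds). Time passes only in rows, so rows that do not move let the fingers close, or fill a call up. It gives the time, the measured TCP pose, the force, the opening and the grip force at its end, in the units of the state.
- robot.state(): the state, without advancing time (a new reading comes with each control period).
- robot.read_camera(name): name is "scene" or "side" or "wrist"; returns a dict with "pixels" (480x640x3 uint8, red, green, blue), "fx", "fy", "cx", "cy" (pixels), "camera_from_world" (4x4, takes a point from world to camera coordinates). Camera axes: x right, y down, z forward; pixel columns grow to the right and rows downward; lengths in m; the calibration is good to about 2 mm. A picture is of the moment at which its call begins. There is no depth.
- robot.close_job(): hands the job in; it is judged then, once.
The state is a dict: "clock": time; "joint_positions": joint angles; "dq": joint speeds; "effort": joint torques, N m; "position": TCP position; "tool_rot": TCP orientation; "force": force on the tool from outside, world axes, zero at the start; "wrist_torque": the same for the moment, N m; "finger_gap": finger opening in m; "gripper_force": force on a finger pad.
Only numpy, scipy, OpenCV 4.12 (cv2) and the standard library are available. Lean on these libraries where they do the work, as an engineer would, in place of code of your own. Each camera call takes 0.05 s, during which the arm holds its last target. There are 200 camera calls.

## Working session

There is one attempt and no reset: what is moved stays moved. The work goes in short steps, Python scripts to look and compute and a tool call to move; the robot and the scene stay as the last step left them, time stands still between calls to the robot, and variables do not carry over. Pictures are saved under pics/ and viewed, at most 10 in all, crops included, and the job is handed in when it is done.

Besides the shell and the picture viewer there is one more tool, called after "Call:" as name(argument=value, ...) on one line, values as JSON. send_rows: Moves the arm, as the interface text tells. Its arguments: {"type":"object","properties":{"commands":{"type":"array","items":{"type":"object","properties":{"x":{"type":"number"},"y":{"type":"number"},"z":{"type":"number"},"wx":{"type":"number"},"wy":{"type":"number"},"wz":{"type":"number"}}}},"gripper":{"type":"number"},"grip_force":{"type":"number"}},"required":["commands"]}

```bash
mkdir -p pics; cat > h.py <<'E'
import numpy as np, cv2
from plant import robot
def shot(n,f=None):
    d=robot.read_camera(n)
    d['bgr']=cv2.cvtColor(np.asarray(d['pixels'],np.uint8),cv2.COLOR_RGB2BGR)
    if f: cv2.imwrite('pics/'+f,d['bgr'])
    return d
def ray(d,u,v,z):
    T=np.array(d['camera_from_world']);R=T[:3,:3];c=-R.T@T[:3,3]
    r=R.T@np.array([(u-d['cx'])/d['fx'],(v-d['cy'])/d['fy'],1])
    return c+r*(z-c[2])/r[2]
E
python3 - <<'E'
from h import *
a=shot('scene','a.png');b=shot('side','b.png')
for d in(a,b):
    T=np.array(d['camera_from_world']);print(-T[:3,:3].T@T[:3,3],d['fx'])
print(robot.state())
E
```

```text
[ 0.79970417 -0.62759868  0.93075553] 440.9949800176303
[-0.12228344 -0.8755359   1.08466953] 624.1785105190133
{'clock': 0.1, 'joint_positions': array([-1.22509918e+00,  8.78621285e-02,  1.37208780e+00, -9.15305696e-06,
        1.68360117e+00, -1.03112956e-01]), 'dq': array([ 0.00084516, -0.0002828 , -0.00423876, -0.00289359, -0.00131536,
       -0.00039263]), 'effort': array([ 2.76885803e-03, -3.41252875e+01, -3.03302085e+01,  7.20906467e-02,
        3.03670310e-02, -9.77485638e-05]), 'position': array([ 0.23846019, -0.49507046,  0.20443936]), 'tool_rot': array([ 9.74926317e-01,  2.22525768e-01, -1.22995539e-04, -9.71478556e-04]), 'force': array([-0.43851912, -0.21760751,  0.61401539]), 'wrist_torque': array([ 0.01560294,  0.00457446, -0.0305846 ]), 'gripper_force': 0.0, 'finger_gap': 0.0940784602523782}
```

View pics/a.png

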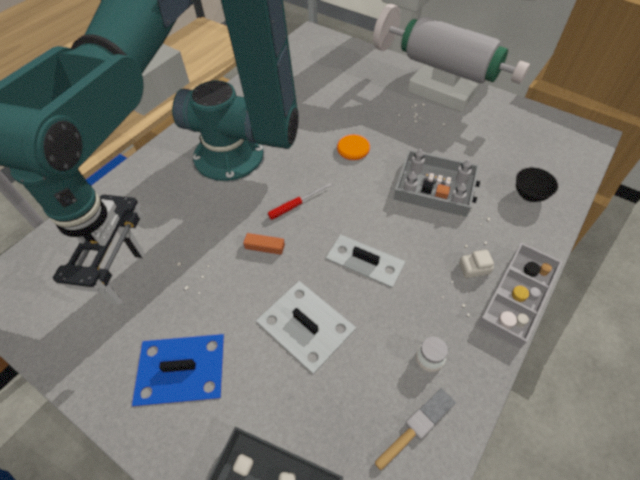

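View pics/b.png

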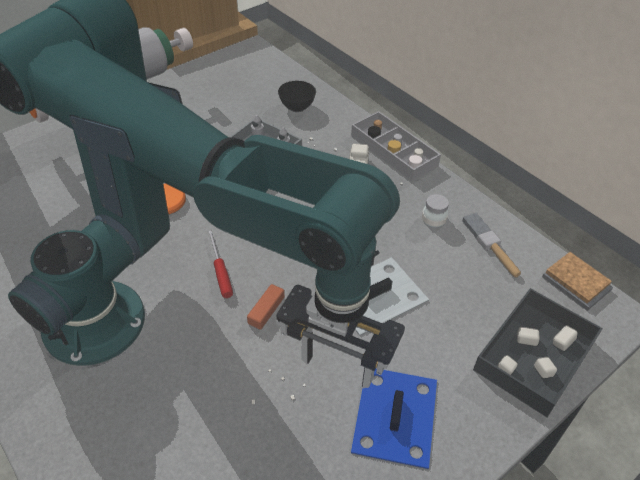

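The scene view shows these plates:
- Wide white plate with four holes at (306,325).
- Narrow plate with two holes at (366,260).
- Blue look-alike at (180,370).

The box with studs is at (437,183). By the description I choose the wide white plate at (306,325). The side view shows the same plate, partly hidden by the arm, at (395,290).

```bash
python3 - <<'E'
from h import *
d=shot('scene');im=d['bgr']
hsv=cv2.cvtColor(im,cv2.COLOR_BGR2HSV)
m=((hsv[...,2]>175)&(hsv[...,1]<40)).astype(np.uint8)*255
cs,_=cv2.findContours(m,cv2.RETR_EXTERNAL,cv2.CHAIN_APPROX_NONE)
for c in cs:
    if cv2.contourArea(c)<1200: continue
    w=np.array([ray(d,*p[0],.005)[:2] for p in c],np.float32)
    print(c.reshape(-1,2).mean(0),cv2.minAreaRect(w*1000))
a=cv2.resize(im[270:380,240:370],None,fx=4,fy=4,interpolation=3)
b=cv2.resize(im[135:225,380:500],None,fx=4,fy=4,interpolation=3)
o=np.zeros((440,1000,3),np.uint8);o[:440,:520]=a;o[:360,520:1000]=b
cv2.imwrite('pics/c.png',cv2.resize(o,(800,352)))
E
```

```text
[306.07920792 325.37623762] ((512.0403442382812, -315.35430908203125), (137.35386657714844, 177.39939880371094), 81.80475616455078)
```

View pics/c.png

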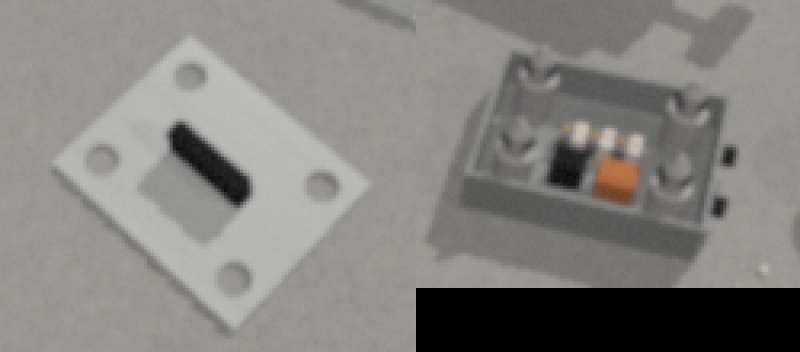

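The crop shows a white wide plate with four holes and a black bar handle running upper-left to lower-right. The box's stud tips are at about scene pixels (419,150), (412,172), (466,162) and (461,184). The choice is confirmed.

```bash
python3 - <<'E'
from h import *
d=shot('scene')
for z in(.083,.075):
  P=np.array([ray(d,u,v,z)[:2] for u,v in[(418.7,150),(412.5,172.5),(466.3,162.5),(461.3,184)]])
  print(P.round(4),P.mean(0))
  for i,j in((0,2),(1,3),(0,1),(2,3)):
    e=P[j]-P[i];print(i,j,np.linalg.norm(e),np.degrees(np.arctan2(e[1],e[0])))
for u,v in [(240+180/3.2,270+135/3.2),(240+240/3.2,270+190/3.2)]: print('handle',ray(d,u,v,.035))
from scipy.spatial.transform import Rotation as R
print(R.from_quat(robot.state()['tool_rot']).as_matrix())
for h in [(240+189/3.2,270+77/3.2),(240+102/3.2,270+160/3.2),(240+322/3.2,270+186/3.2),(240+235/3.2,270+279/3.2)]: print(ray(d,*h,.004))
E
```

```text
[[0.4943 0.2452]
 [0.5197 0.161 ]
 [0.6218 0.2722]
 [0.6428 0.1938]] [0.56967428 0.21805553]
0 2 0.13038505631427108 11.95776970419094
1 3 0.12738856617253885 14.935332929040158
0 1 0.08792705756942637 -73.17503263609836
2 3 0.08110644315468445 -75.00894787638738
[[0.4914 0.2534]
 [0.5171 0.1685]
 [0.6202 0.2807]
 [0.6413 0.2016]] [0.56750356 0.2260357 ]
0 2 0.1316154587267278 11.957769704190977
1 3 0.12859069165814888 14.935332929040142
0 1 0.08875679731730728 -73.17503263609832
2 3 0.081871818928138 -75.0089478763874
handle [ 0.48862265 -0.31517352  0.035     ]
handle [ 0.54686921 -0.32536194  0.035     ]
[[ 9.00976718e-01  4.33867203e-01 -4.50692801e-04]
 [ 4.33867412e-01 -9.00975825e-01  1.27739588e-03]
 [ 1.48156858e-04 -1.34644486e-03 -9.99999083e-01]]
[ 0.45539986 -0.26287972  0.004     ]
[ 0.44324903 -0.35104122  0.004     ]
[ 0.58427631 -0.28031083  0.004     ]
[ 0.57232107 -0.36938687  0.004     ]
```

Call:
send_rows(commands=[{"x": 0.0325,"y": -0.0042},{"x": 0.0325,"y": -0.0042},{"x": 0.0325,"y": -0.0042},{"x": 0.0325,"y": -0.0042},{"x": 0.0325,"y": -0.0042},{"x": 0.0325,"y": -0.0042},{"x": 0.0325,"y": -0.0042},{"x": 0.0325,"y": -0.0042},{"x": 0.0325,"y": -0.0042},{"x": 0.0325,"y": -0.0042}], gripper=1)

```text
schema error: expected keys x, y, z, wx, wy, wz
```

Call:
send_rows(commands=[{"wz": 0.098},{"wz": 0.098},{"wz": 0.098},{"wz": 0.098},{"wz": 0.098},{"wz": 0.098},{},{},{},{}])

```text
schema error: expected keys x, y, z, wx, wy, wz
```

```bash
cat >> h.py <<'E'
from scipy.spatial.transform import Rotation as R
def go(x,y,z,yaw):
    s=robot.state();M=R.from_quat(s['tool_rot'])
    t=M.inv().apply(np.array([x,y,z])-s['position'])
    e=M.as_matrix();h=np.degrees(np.arctan2(e[1,0],e[0,0]))
    # target: tool x at yaw, z down
    c,k=np.cos(np.radians(yaw)),np.sin(np.radians(yaw))
    G=R.from_matrix([[c,k,0],[k,-c,0],[0,0,-1]])
    print('clock',s['clock'],'pos',s['position'].round(4),'yaw',h.round(2),'shift',t.round(4),'rotvec',(M.inv()*G).as_rotvec().round(4),'F',np.round(s['force'],1),'gap',s['finger_gap'],'gf',s['gripper_force'],'q',s['joint_positions'].round(2))
E
python3 - <<'E'
from h import *
shot('wrist','d.png');go(.513,-.316,.014,-8)
E
```

```text
clock 0.25 pos [ 0.2385 -0.4953  0.2049] yaw 25.71 shift [ 0.3251 -0.0423  0.191 ] rotvec [-1.000e-03  2.000e-04  5.884e-01] F [ 0.9 -0.6 -1.1] gap 0.0941332979519269 gf 0.0 q [-1.23  0.09  1.37  0.    1.68 -0.1 ]
```

View pics/d.png

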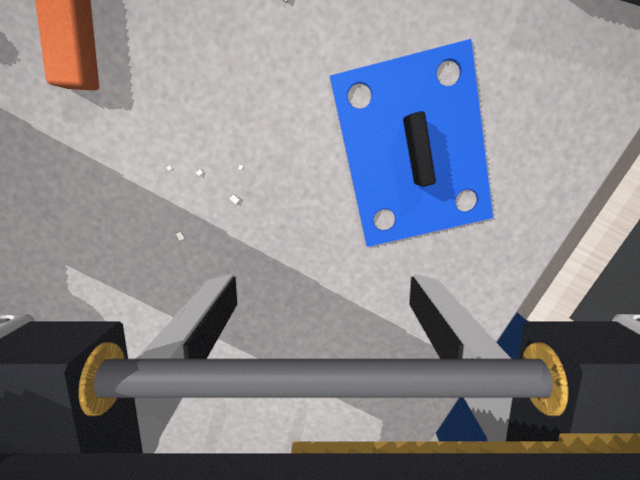

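The rows were refused because every key is required, so nothing moved. The wrist view shows the blue plate at (420,145), ahead of the fingers. I'll resend with full keys and stop about 90 mm short so the cover stays in view.

Call:
send_rows(commands=[{"x": 0,"y": 0,"z": 0,"wx": 0,"wy": 0,"wz": 0.098},{"x": 0,"y": 0,"z": 0,"wx": 0,"wy": 0,"wz": 0.098},{"x": 0,"y": 0,"z": 0,"wx": 0,"wy": 0,"wz": 0.098},{"x": 0,"y": 0,"z": 0,"wx": 0,"wy": 0,"wz": 0.098},{"x": 0,"y": 0,"z": 0,"wx": 0,"wy": 0,"wz": 0.098},{"x": 0,"y": 0,"z": 0,"wx": 0,"wy": 0,"wz": 0.098},{"x": 0.0375,"y": -0.0325,"z": 0,"wx": 0,"wy": 0,"wz": 0},{"x": 0.0375,"y": -0.0325,"z": 0,"wx": 0,"wy": 0,"wz": 0},{"x": 0.0,"y": -0.0325,"z": 0,"wx": 0,"wy": 0,"wz": 0},{"x": 0.0,"y": -0.0325,"z": 0,"wx": 0,"wy": 0,"wz": 0}], gripper=1)

```text
clock: 1.08
position: [0.3186, -0.3846, 0.2046]
tool_rot: [0.998, -0.069, -0.0, -0.001]
force: [0.3, 0.3, 0.3]
finger_gap: 0.0942
gripper_force: 0.0
```

```bash
python3 - <<'E'
from h import *
go(.513-.09,-.316+.013,.2,-8)
E
```

```text
clock 1.0833 pos [ 0.3186 -0.3846  0.2046] yaw -7.92 shift [ 0.0921 -0.0952  0.0046] rotvec [-0.0013  0.0008  0.0014] F [0.3 0.3 0.3] gap 0.09420838205927745 gf 0.0 q [-0.99 -0.02  1.49  0.    1.68  0.72]
```

Call:
send_rows(commands=[{"x": 0.02,"y": -0.02,"z": 0,"wx": 0,"wy": 0,"wz": 0},{"x": 0.024,"y": -0.025,"z": 0,"wx": 0,"wy": 0,"wz": 0},{"x": 0.024,"y": -0.025,"z": 0,"wx": 0,"wy": 0,"wz": 0},{"x": 0.024,"y": -0.025,"z": 0,"wx": 0,"wy": 0,"wz": 0},{"x": 0,"y": 0,"z": 0,"wx": 0,"wy": 0,"wz": 0},{"x": 0,"y": 0,"z": 0,"wx": 0,"wy": 0,"wz": 0},{"x": 0,"y": 0,"z": 0,"wx": 0,"wy": 0,"wz": 0},{"x": 0,"y": 0,"z": 0,"wx": 0,"wy": 0,"wz": 0},{"x": 0,"y": 0,"z": 0,"wx": 0,"wy": 0,"wz": 0},{"x": 0,"y": 0,"z": 0,"wx": 0,"wy": 0,"wz": 0}])

```text
clock: 1.92
position: [0.4211, -0.3054, 0.2055]
tool_rot: [0.998, -0.071, -0.0, 0.0]
force: [-0.3, -0.1, 0.6]
finger_gap: 0.094
gripper_force: 0.0
```

```bash
python3 - <<'E'
from h import *
d=shot('wrist','e.png');go(.513,-.316,.014,-8)
hsv=cv2.cvtColor(d['bgr'],cv2.COLOR_BGR2HSV)
m=((hsv[...,2]<45)).astype(np.uint8)*255
m[300:]=0
cs,_=cv2.findContours(m,cv2.RETR_EXTERNAL,cv2.CHAIN_APPROX_NONE)
for c in cs:
    if cv2.contourArea(c)>600: 
        print(cv2.minAreaRect(c),cv2.minAreaRect(np.array([ray(d,*p[0],.035)[:2]*1000 for p in c],np.float32)))
E
```

```text
clock 1.9667 pos [ 0.4212 -0.3053  0.2055] yaw -8.08 shift [ 0.0924 -0.0024  0.1916] rotvec [ 0.0002 -0.0001 -0.0014] F [-0.1  0.2 -0.5] gap 0.0938237482296857 gf 0.0 q [-0.74  0.02  1.44 -0.    1.68  0.98]
((556.4300537109375, 259.0672607421875), (72.61006164550781, 20.211050033569336), 46.12330627441406) ((353.81097412109375, -539.7557983398438), (82.67894744873047, 19.523588180541992), 39.0494499206543)
((93.38414764404297, 140.42544555664062), (81.97311401367188, 28.788179397583008), 67.4569320678711) ((534.86083984375, -101.10292053222656), (69.78629302978516, 28.190195083618164), 6.473964691162109)
((320.0, 131.0), (74.0, 14.0), 90.0) ((512.99755859375, -315.5001220703125), (13.541857719421387, 66.73202514648438), 81.88978576660156)
```

View pics/e.png

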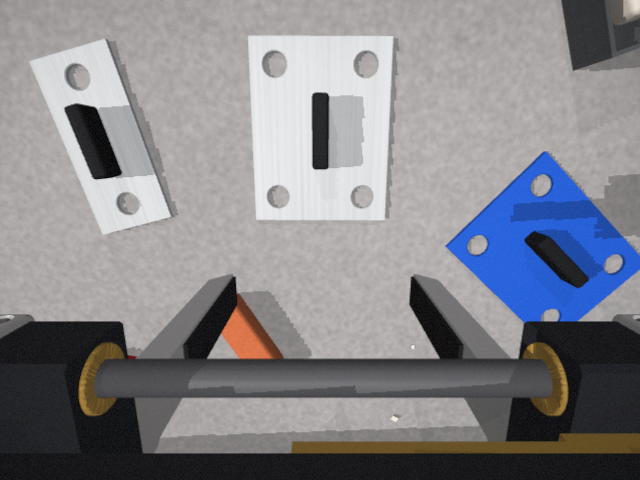

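The wrist view shows the chosen white four-hole cover centred at (320,130), with its handle parallel to the tool x axis. The narrow plate is at (95,140) and the blue one at (555,255). Next I move above the handle and descend.

Call:
send_rows(commands=[{"x": 0.02,"y": -0.002,"z": 0,"wx": 0,"wy": 0,"wz": 0},{"x": 0.025,"y": 0,"z": 0,"wx": 0,"wy": 0,"wz": 0},{"x": 0.025,"y": 0,"z": 0.01,"wx": 0,"wy": 0,"wz": 0},{"x": 0.0222,"y": 0,"z": 0.03,"wx": 0,"wy": 0,"wz": 0},{"x": 0,"y": 0,"z": 0.035,"wx": 0,"wy": 0,"wz": 0},{"x": 0,"y": 0,"z": 0.035,"wx": 0,"wy": 0,"wz": 0},{"x": 0,"y": 0,"z": 0.03,"wx": 0,"wy": 0,"wz": 0},{"x": 0,"y": 0,"z": 0.015,"wx": 0,"wy": 0,"wz": 0},{"x": 0,"y": 0,"z": 0,"wx": 0,"wy": 0,"wz": 0},{"x": 0,"y": 0,"z": 0,"wx": 0,"wy": 0,"wz": 0}])

```text
clock: 2.8
position: [0.5127, -0.3155, 0.0497]
tool_rot: [0.998, -0.07, -0.001, -0.001]
force: [-0.2, 0.2, 0.9]
finger_gap: 0.094
gripper_force: 0.0
```

```bash
python3 - <<'E'
from h import *
go(.513,-.3155,.010,-8)
E
```

```text
clock 2.8 pos [ 0.5127 -0.3155  0.0497] yaw -8.02 shift [ 0.0004 -0.      0.0397] rotvec [-0.0009  0.0019 -0.0004] F [-0.2  0.2  0.9] gap 0.0940491229299629 gf 0.0 q [-0.65  0.28  1.46 -0.    1.4   1.07]
```

Call:
send_rows(commands=[{"x": 0,"y": 0,"z": 0.008,"wx": 0,"wy": 0,"wz": 0},{"x": 0,"y": 0,"z": 0.008,"wx": 0,"wy": 0,"wz": 0},{"x": 0,"y": 0,"z": 0.008,"wx": 0,"wy": 0,"wz": 0},{"x": 0,"y": 0,"z": 0.007,"wx": 0,"wy": 0,"wz": 0},{"x": 0,"y": 0,"z": 0.005,"wx": 0,"wy": 0,"wz": 0},{"x": 0,"y": 0,"z": 0.002,"wx": 0,"wy": 0,"wz": 0},{"x": 0,"y": 0,"z": 0,"wx": 0,"wy": 0,"wz": 0},{"x": 0,"y": 0,"z": 0,"wx": 0,"wy": 0,"wz": 0},{"x": 0,"y": 0,"z": 0,"wx": 0,"wy": 0,"wz": 0},{"x": 0,"y": 0,"z": 0,"wx": 0,"wy": 0,"wz": 0}])

```text
clock: 3.63
position: [0.5138, -0.3156, 0.013]
tool_rot: [0.998, -0.07, 0.0, 0.0]
force: [-0.1, 0.2, -0.7]
finger_gap: 0.0941
gripper_force: 0.0
```

Call:
send_rows(commands=[{"x": 0,"y": 0,"z": 0,"wx": 0,"wy": 0,"wz": 0},{"x": 0,"y": 0,"z": 0,"wx": 0,"wy": 0,"wz": 0},{"x": 0,"y": 0,"z": 0,"wx": 0,"wy": 0,"wz": 0},{"x": 0,"y": 0,"z": 0,"wx": 0,"wy": 0,"wz": 0},{"x": 0,"y": 0,"z": 0,"wx": 0,"wy": 0,"wz": 0},{"x": 0,"y": 0,"z": 0,"wx": 0,"wy": 0,"wz": 0},{"x": 0,"y": 0,"z": 0,"wx": 0,"wy": 0,"wz": 0},{"x": 0,"y": 0,"z": 0,"wx": 0,"wy": 0,"wz": 0},{"x": 0,"y": 0,"z": 0,"wx": 0,"wy": 0,"wz": 0},{"x": 0,"y": 0,"z": 0,"wx": 0,"wy": 0,"wz": 0}], gripper=-1, grip_force=40)

```text
clock: 4.47
position: [0.5135, -0.3154, 0.0125]
tool_rot: [0.998, -0.07, 0.0, 0.0]
force: [-0.6, 0.1, -0.4]
finger_gap: 0.0309
gripper_force: 0.0
```

Call:
send_rows(commands=[{"x": 0,"y": 0,"z": 0,"wx": 0,"wy": 0,"wz": 0},{"x": 0,"y": 0,"z": 0,"wx": 0,"wy": 0,"wz": 0},{"x": 0,"y": 0,"z": 0,"wx": 0,"wy": 0,"wz": 0},{"x": 0,"y": 0,"z": 0,"wx": 0,"wy": 0,"wz": 0},{"x": 0,"y": 0,"z": 0,"wx": 0,"wy": 0,"wz": 0},{"x": 0,"y": 0,"z": 0,"wx": 0,"wy": 0,"wz": 0},{"x": 0,"y": 0,"z": 0,"wx": 0,"wy": 0,"wz": 0},{"x": 0,"y": 0,"z": 0,"wx": 0,"wy": 0,"wz": 0},{"x": 0,"y": 0,"z": -0.005,"wx": 0,"wy": 0,"wz": 0},{"x": 0,"y": 0,"z": -0.01,"wx": 0,"wy": 0,"wz": 0}])

```text
clock: 5.3
position: [0.5119, -0.3141, 0.0255]
tool_rot: [0.998, -0.069, -0.002, -0.001]
force: [-0.5, -0.4, -3.1]
finger_gap: 0.0156
gripper_force: 40.0
```

Call:
send_rows(commands=[{"x": 0,"y": 0,"z": -0.02,"wx": 0,"wy": 0,"wz": 0},{"x": 0,"y": 0,"z": -0.03,"wx": 0,"wy": 0,"wz": 0},{"x": 0,"y": 0,"z": -0.03,"wx": 0,"wy": 0,"wz": 0},{"x": 0,"y": 0,"z": -0.03,"wx": 0,"wy": 0,"wz": 0},{"x": 0,"y": 0,"z": -0.025,"wx": 0,"wy": 0,"wz": 0},{"x": 0,"y": 0,"z": -0.02,"wx": 0,"wy": 0,"wz": 0},{"x": 0,"y": 0,"z": -0.01,"wx": 0,"wy": 0,"wz": 0},{"x": 0,"y": 0,"z": 0,"wx": 0,"wy": 0,"wz": 0},{"x": 0,"y": 0,"z": 0,"wx": 0,"wy": 0,"wz": 0},{"x": 0,"y": 0,"z": 0,"wx": 0,"wy": 0,"wz": 0}])

```text
clock: 6.13
position: [0.5127, -0.3147, 0.1903]
tool_rot: [0.998, -0.07, -0.002, -0.001]
force: [-0.1, 0.3, -3.7]
finger_gap: 0.0156
gripper_force: 40.0
```

```bash
python3 - <<'E'
from h import *
go(.569,.22,.2,14)
E
```

```text
clock 6.1333 pos [ 0.5127 -0.3147  0.1903] yaw -7.97 shift [-0.0184 -0.5374 -0.0087] rotvec [-0.0024  0.003  -0.3835] F [-0.1  0.3 -3.7] gap 0.015646181558656685 gf 39.99656081199646 q [-0.64  0.21  1.26 -0.    1.67  1.07]
```

Call:
send_rows(commands=[{"x": -0.006,"y": -0.012,"z": 0,"wx": 0,"wy": 0,"wz": 0},{"x": -0.012,"y": -0.025,"z": 0,"wx": 0,"wy": 0,"wz": 0},{"x": -0.014,"y": -0.033,"z": 0,"wx": 0,"wy": 0,"wz": 0},{"x": -0.014,"y": -0.033,"z": 0,"wx": 0,"wy": 0,"wz": 0},{"x": -0.014,"y": -0.033,"z": 0,"wx": 0,"wy": 0,"wz": 0},{"x": -0.014,"y": -0.033,"z": 0,"wx": 0,"wy": 0,"wz": 0},{"x": -0.014,"y": -0.033,"z": 0,"wx": 0,"wy": 0,"wz": 0},{"x": -0.014,"y": -0.033,"z": 0,"wx": 0,"wy": 0,"wz": 0},{"x": -0.014,"y": -0.033,"z": 0,"wx": 0,"wy": 0,"wz": 0},{"x": -0.014,"y": -0.033,"z": 0,"wx": 0,"wy": 0,"wz": 0}])

```text
clock: 6.97
position: [0.4246, 0.0024, 0.1902]
tool_rot: [0.998, -0.07, -0.002, -0.0]
force: [0.9, -0.2, -3.0]
finger_gap: 0.0157
gripper_force: 40.0
```

Call:
send_rows(commands=[{"x": -0.014,"y": -0.033,"z": 0,"wx": 0,"wy": 0,"wz": 0},{"x": -0.014,"y": -0.033,"z": 0,"wx": 0,"wy": 0,"wz": 0},{"x": -0.014,"y": -0.033,"z": 0,"wx": 0,"wy": 0,"wz": 0},{"x": -0.014,"y": -0.033,"z": 0,"wx": 0,"wy": 0,"wz": 0},{"x": -0.014,"y": -0.03,"z": 0,"wx": 0,"wy": 0,"wz": 0},{"x": 0,"y": 0,"z": 0,"wx": 0,"wy": 0,"wz": -0.09},{"x": 0,"y": 0,"z": 0,"wx": 0,"wy": 0,"wz": -0.1},{"x": 0,"y": 0,"z": 0,"wx": 0,"wy": 0,"wz": -0.1},{"x": 0,"y": 0,"z": 0,"wx": 0,"wy": 0,"wz": -0.09},{"x": 0,"y": 0,"z": 0,"wx": 0,"wy": 0,"wz": 0}])

```text
clock: 7.8
position: [0.3784, 0.1708, 0.1903]
tool_rot: [0.993, 0.121, -0.002, 0.0]
force: [-0.1, -0.6, -2.6]
finger_gap: 0.0158
gripper_force: 40.0
```

```bash
python3 - <<'E'
from h import *
shot('wrist','f.png');go(.569,.22,.15,14)
E
```

```text
clock 7.85 pos [0.3787 0.1707 0.1906] yaw 13.7 shift [ 0.1967 -0.0028  0.0399] rotvec [ 0.0003  0.0036 -0.0052] F [-0.5 -0.1 -2.5] gap 0.015447540436110853 gf 39.99618351459503 q [ 0.29 -0.21  1.68 -0.    1.67  1.62]
```

View pics/f.png

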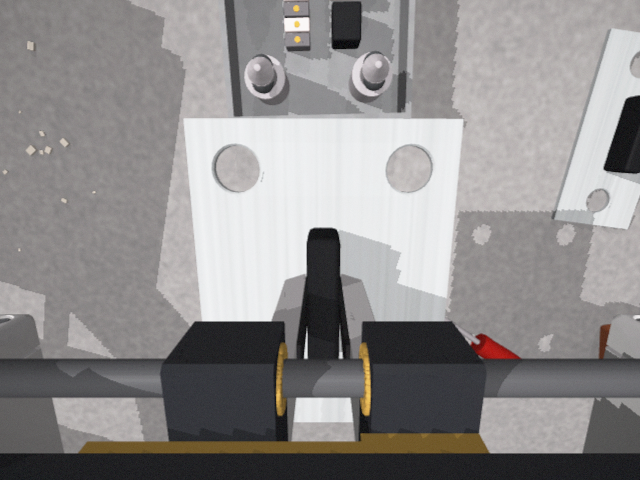

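The plate hangs straight from the handle. The two near studs show at about (262,65) and (375,65). I'll zoom in on them.

```bash
python3 - <<'E'
from h import *
d=shot('wrist')
im=d['bgr'][30:190,200:460]
cv2.imwrite('pics/g.png',cv2.resize(im,None,fx=3,fy=3,interpolation=3))
E
```

```text
(no output)
```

View pics/g.png

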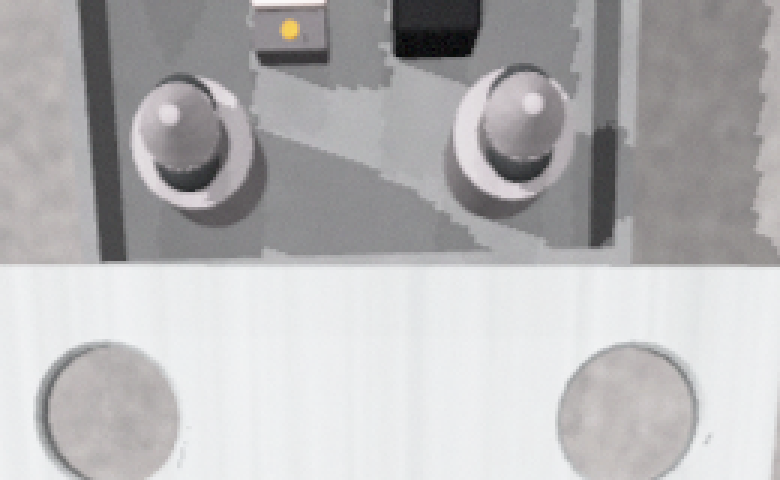

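```bash
python3 - <<'E'
from h import *
d=shot('wrist')
for n,A,z in(('tip',[(256.3,68.3),(378,64.3)],.083),('sh',[(264.7,77),(371.3,74)],.048),('hole',[(237,167.7),(409.5,167.7)],.1805)):
    P=[ray(d,*p,z)[:2] for p in A];e=P[0]-P[1];L=np.linalg.norm(e);y=np.arctan2(-e[0],e[1])
    s=1 if n!='hole' else -1
    c=(P[0]+P[1])/2+s*.065*np.array([np.cos(y),np.sin(y)])
    print(n,np.round(P,4),L.round(4),np.degrees(y).round(2),c.round(4))
go(.569,.22,.15,14)
E
```

```text
tip [[0.4972 0.2501]
 [0.5211 0.163 ]] 0.0904 15.37 [0.5718 0.2238]
sh [[0.498  0.2496]
 [0.5213 0.1633]] 0.0893 15.13 [0.5724 0.2234]
hole [[0.4319 0.2297]
 [0.4532 0.1419]] 0.0904 13.64 [0.3794 0.1705]
clock 7.95 pos [0.3791 0.1706 0.1913] yaw 13.67 shift [ 0.1963 -0.0031  0.0408] rotvec [ 0.0003  0.0023 -0.0058] F [ 0.3 -0.5 -3.5] gap 0.015835057022488837 gf 39.99653398990631 q [ 0.29 -0.21  1.68 -0.    1.67  1.62]
```

Call:
send_rows(commands=[{"x": 0,"y": 0,"z": 0,"wx": 0,"wy": 0,"wz": -0.027},{"x": 0.015,"y": 0,"z": 0,"wx": 0,"wy": 0,"wz": 0},{"x": 0.03,"y": 0,"z": 0,"wx": 0,"wy": 0,"wz": 0},{"x": 0.035,"y": 0,"z": 0,"wx": 0,"wy": 0,"wz": 0},{"x": 0.035,"y": 0,"z": 0,"wx": 0,"wy": 0,"wz": 0},{"x": 0.035,"y": 0,"z": 0,"wx": 0,"wy": 0,"wz": 0},{"x": 0.03,"y": 0,"z": 0,"wx": 0,"wy": 0,"wz": 0},{"x": 0.015,"y": 0,"z": 0,"wx": 0,"wy": 0,"wz": 0},{"x": 0.005,"y": 0,"z": 0.01,"wx": 0,"wy": 0,"wz": 0},{"x": 0,"y": 0,"z": 0.02,"wx": 0,"wy": 0,"wz": 0}])

```text
clock: 8.78
position: [0.5749, 0.2242, 0.1635]
tool_rot: [0.991, 0.133, 0.002, -0.0]
force: [-0.4, 0.7, -3.5]
finger_gap: 0.0158
gripper_force: 40.0
```

Call:
send_rows(commands=[{"x": 0,"y": 0,"z": 0.02,"wx": 0,"wy": 0,"wz": 0},{"x": 0,"y": 0,"z": 0.015,"wx": 0,"wy": 0,"wz": 0},{"x": 0,"y": 0,"z": 0.005,"wx": 0,"wy": 0,"wz": 0},{"x": 0,"y": 0,"z": 0,"wx": 0,"wy": 0,"wz": 0},{"x": 0,"y": 0,"z": 0,"wx": 0,"wy": 0,"wz": 0},{"x": 0,"y": 0,"z": 0,"wx": 0,"wy": 0,"wz": 0},{"x": 0,"y": 0,"z": 0,"wx": 0,"wy": 0,"wz": 0},{"x": 0,"y": 0,"z": 0,"wx": 0,"wy": 0,"wz": 0},{"x": 0,"y": 0,"z": 0,"wx": 0,"wy": 0,"wz": 0},{"x": 0,"y": 0,"z": 0,"wx": 0,"wy": 0,"wz": 0}])

```text
clock: 9.62
position: [0.5728, 0.2239, 0.1231]
tool_rot: [0.991, 0.133, 0.001, -0.0]
force: [-0.3, -0.5, -3.4]
finger_gap: 0.0157
gripper_force: 40.0
```

```bash
python3 - <<'E'
from h import *
d=shot('wrist');e=shot('scene')
go(.572,.2236,.085,15.2)
a=d['bgr'][60:300,150:490];b=cv2.resize(e['bgr'][110:230,360:530],(340,240),interpolation=3)
cv2.imwrite('pics/i.png',np.hstack([a,b]))
E
```

```text
clock 9.7167 pos [0.5726 0.2239 0.1227] yaw 15.34 shift [-0.0007  0.0001  0.0377] rotvec [ 0.0001 -0.0004  0.0025] F [-0.6  0.5 -3.3] gap 0.015388940311109926 gf 39.99661087989807 q [ 0.28  0.26  1.34 -0.    1.55  1.58]
```

View pics/i.png

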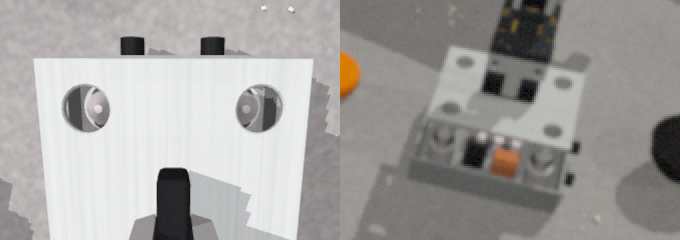

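Both far stud tips show through the holes, at wrist pixels of about (248,168) and (396,168). The scene view shows the cover above the box with its axes parallel. I'll check the alignment numerically.

```bash
python3 - <<'E'
from h import *
d=shot('wrist')
for n,A,z in(('tip',[(248,168),(396,168)],.083),('hole',[(236,168),(409.5,168)],.1125)):
    P=[ray(d,*p,z)[:2] for p in A];e=P[0]-P[1];y=np.arctan2(-e[0],e[1])
    print(n,np.round(P,4),np.linalg.norm(e).round(4),np.degrees(y).round(2),((P[0]+P[1])/2-.065*np.array([np.cos(y),np.sin(y)])).round(4))
E
```

```text
tip [[0.6226 0.2844]
 [0.6463 0.1979]] 0.0897 15.32 [0.5718 0.224 ]
hole [[0.6237 0.2849]
 [0.6477 0.1972]] 0.091 15.32 [0.573  0.2239]
```

Aligned to about 1 mm. Lowering onto the studs, to just above the catches.

Call:
send_rows(commands=[{"x": -0.001,"y": 0,"z": 0.003,"wx": 0,"wy": 0,"wz": 0},{"x": 0,"y": 0,"z": 0.005,"wx": 0,"wy": 0,"wz": 0},{"x": 0,"y": 0,"z": 0.006,"wx": 0,"wy": 0,"wz": 0},{"x": 0,"y": 0,"z": 0.006,"wx": 0,"wy": 0,"wz": 0},{"x": 0,"y": 0,"z": 0.006,"wx": 0,"wy": 0,"wz": 0},{"x": 0,"y": 0,"z": 0.006,"wx": 0,"wy": 0,"wz": 0},{"x": 0,"y": 0,"z": 0.005,"wx": 0,"wy": 0,"wz": 0},{"x": 0,"y": 0,"z": 0.003,"wx": 0,"wy": 0,"wz": 0},{"x": 0,"y": 0,"z": 0,"wx": 0,"wy": 0,"wz": 0},{"x": 0,"y": 0,"z": 0,"wx": 0,"wy": 0,"wz": 0}])

```text
clock: 10.6
position: [0.5715, 0.2235, 0.0823]
tool_rot: [0.991, 0.134, -0.0, 0.0]
force: [0.8, -0.9, -2.8]
finger_gap: 0.0157
gripper_force: 40.0
```

```bash
python3 - <<'E'
from h import *
go(.572,.2236,.0605,15.2)
print(robot.state()['wrist_torque'])
E
```

```text
clock 10.6 pos [0.5715 0.2235 0.0823] yaw 15.34 shift [0.0005 0.0001 0.0218] rotvec [0.0001 0.0003 0.0025] F [ 0.8 -0.9 -2.8] gap 0.01568840060738076 gf 39.99657332897186 q [ 0.28  0.28  1.39 -0.    1.47  1.58]
[0.03610184 0.00344562 0.00054172]
```

Call:
send_rows(commands=[{"x": 0,"y": 0,"z": 0.0015,"wx": 0,"wy": 0,"wz": 0},{"x": 0,"y": 0,"z": 0.0015,"wx": 0,"wy": 0,"wz": 0},{"x": 0,"y": 0,"z": 0.0015,"wx": 0,"wy": 0,"wz": 0},{"x": 0,"y": 0,"z": 0.0015,"wx": 0,"wy": 0,"wz": 0},{"x": 0,"y": 0,"z": 0.0015,"wx": 0,"wy": 0,"wz": 0},{"x": 0,"y": 0,"z": 0.0015,"wx": 0,"wy": 0,"wz": 0},{"x": 0,"y": 0,"z": 0.0015,"wx": 0,"wy": 0,"wz": 0},{"x": 0,"y": 0,"z": 0.0015,"wx": 0,"wy": 0,"wz": 0},{"x": 0,"y": 0,"z": 0,"wx": 0,"wy": 0,"wz": 0},{"x": 0,"y": 0,"z": 0,"wx": 0,"wy": 0,"wz": 0}])

```text
clock: 11.43
position: [0.5731, 0.2242, 0.0756]
tool_rot: [0.991, 0.134, 0.003, -0.001]
force: [-3.3, 0.3, 11.9]
finger_gap: 0.015
gripper_force: 40.0
```

Call:
send_rows(commands=[{"x": 0,"y": 0,"z": 0.001,"wx": 0,"wy": 0,"wz": 0},{"x": 0,"y": 0,"z": 0.001,"wx": 0,"wy": 0,"wz": 0},{"x": 0,"y": 0,"z": 0.001,"wx": 0,"wy": 0,"wz": 0},{"x": 0,"y": 0,"z": 0.001,"wx": 0,"wy": 0,"wz": 0},{"x": 0,"y": 0,"z": 0,"wx": 0,"wy": 0,"wz": 0},{"x": 0,"y": 0,"z": 0,"wx": 0,"wy": 0,"wz": 0},{"x": 0,"y": 0,"z": 0,"wx": 0,"wy": 0,"wz": 0},{"x": 0,"y": 0,"z": 0,"wx": 0,"wy": 0,"wz": 0},{"x": 0,"y": 0,"z": 0,"wx": 0,"wy": 0,"wz": 0},{"x": 0,"y": 0,"z": 0,"wx": 0,"wy": 0,"wz": 0}])

```text
clock: 12.27
position: [0.5725, 0.2241, 0.0693]
tool_rot: [0.991, 0.134, 0.002, -0.0]
force: [-2.9, -0.1, 5.6]
finger_gap: 0.0157
gripper_force: 40.0
```

```bash
python3 - <<'E'
from h import *
go(.572,.2236,.0605,15.2)
print(robot.state()['wrist_torque'])
E
```

```text
clock 12.2667 pos [0.5725 0.2241 0.0693] yaw 15.35 shift [-0.0007  0.0003  0.0088] rotvec [-0.0004 -0.0037  0.0026] F [-2.9 -0.1  5.6] gap 0.015730268710559447 gf 39.999101758003235 q [0.28 0.29 1.41 0.   1.44 1.58]
[-0.03030166  0.41103023  0.022585  ]
```

Call:
send_rows(commands=[{"x": -0.0005,"y": 0,"z": 0.001,"wx": 0,"wy": 0,"wz": 0},{"x": 0,"y": 0,"z": 0.001,"wx": 0,"wy": 0,"wz": 0},{"x": 0,"y": 0,"z": 0.001,"wx": 0,"wy": 0,"wz": 0},{"x": 0,"y": 0,"z": 0.001,"wx": 0,"wy": 0,"wz": 0},{"x": 0,"y": 0,"z": 0.001,"wx": 0,"wy": 0,"wz": 0},{"x": 0,"y": 0,"z": 0.001,"wx": 0,"wy": 0,"wz": 0},{"x": 0,"y": 0,"z": 0.001,"wx": 0,"wy": 0,"wz": 0},{"x": 0,"y": 0,"z": 0.001,"wx": 0,"wy": 0,"wz": 0},{"x": 0,"y": 0,"z": 0,"wx": 0,"wy": 0,"wz": 0},{"x": 0,"y": 0,"z": 0,"wx": 0,"wy": 0,"wz": 0}])

```text
clock: 13.1
position: [0.5713, 0.2235, 0.0605]
tool_rot: [0.991, 0.133, 0.001, -0.0]
force: [-2.9, -1.0, 8.3]
finger_gap: 0.0155
gripper_force: 40.0
```

```bash
python3 - <<'E'
from h import *
go(.572,.2236,.0605,15.2)
print(robot.state()['wrist_torque'])
E
```

```text
clock 13.1 pos [0.5713 0.2235 0.0605] yaw 15.34 shift [ 0.0007  0.     -0.    ] rotvec [ 0.0001 -0.0011  0.0025] F [-2.9 -1.   8.3] gap 0.015533818436553389 gf 39.99999403953552 q [ 0.28  0.29  1.42 -0.    1.43  1.58]
[-0.15298677  0.59524378  0.01414174]
```

The tool height is at the home value. I'll press a little more to be sure, then look.

Call:
send_rows(commands=[{"x": 0,"y": 0,"z": 0.001,"wx": 0,"wy": 0,"wz": 0},{"x": 0,"y": 0,"z": 0.001,"wx": 0,"wy": 0,"wz": 0},{"x": 0,"y": 0,"z": 0.001,"wx": 0,"wy": 0,"wz": 0},{"x": 0,"y": 0,"z": 0.001,"wx": 0,"wy": 0,"wz": 0},{"x": 0,"y": 0,"z": 0.001,"wx": 0,"wy": 0,"wz": 0},{"x": 0,"y": 0,"z": 0,"wx": 0,"wy": 0,"wz": 0},{"x": 0,"y": 0,"z": 0,"wx": 0,"wy": 0,"wz": 0},{"x": 0,"y": 0,"z": 0,"wx": 0,"wy": 0,"wz": 0},{"x": 0,"y": 0,"z": 0,"wx": 0,"wy": 0,"wz": 0},{"x": 0,"y": 0,"z": 0,"wx": 0,"wy": 0,"wz": 0}])

```text
clock: 13.93
position: [0.5715, 0.2235, 0.0604]
tool_rot: [0.991, 0.134, 0.002, -0.0]
force: [-10.6, -2.4, 25.0]
finger_gap: 0.0157
gripper_force: 40.0
```

```bash
python3 - <<'E'
from h import *
d=shot('wrist');e=shot('scene')
go(.572,.2236,.0605,15.2);print(robot.state()['wrist_torque'])
a=d['bgr'][60:300,150:490];b=cv2.resize(e['bgr'][110:230,360:530],(340,240),interpolation=3)
cv2.imwrite('pics/j.png',np.hstack([a,b]))
E
```

```text
clock 14.0333 pos [0.5714 0.2235 0.0604] yaw 15.35 shift [ 0.0006  0.     -0.0001] rotvec [ 0.0004 -0.0029  0.0027] F [-10.5  -3.5  25.4] gap 0.01549277332962379 gf 40.00455379486084 q [ 0.28  0.29  1.42 -0.    1.42  1.58]
[-0.57945283  2.03331478 -0.05733454]
```

View pics/j.png

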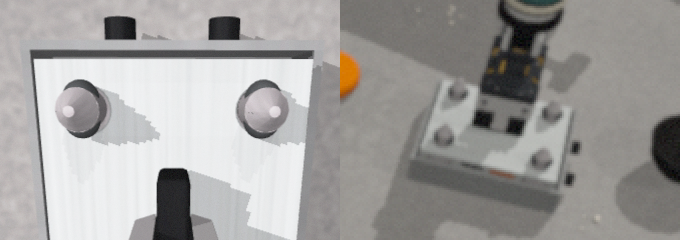

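All four studs stand through the cover, which sits inside the box walls at home height and level. Next I relieve the press, release, and rise.

Call:
send_rows(commands=[{"x": 0,"y": 0,"z": -0.002,"wx": 0,"wy": 0,"wz": 0},{"x": 0,"y": 0,"z": -0.002,"wx": 0,"wy": 0,"wz": 0},{"x": 0,"y": 0,"z": -0.002,"wx": 0,"wy": 0,"wz": 0},{"x": 0,"y": 0,"z": -0.001,"wx": 0,"wy": 0,"wz": 0},{"x": 0,"y": 0,"z": 0,"wx": 0,"wy": 0,"wz": 0},{"x": 0,"y": 0,"z": 0,"wx": 0,"wy": 0,"wz": 0},{"x": 0,"y": 0,"z": 0,"wx": 0,"wy": 0,"wz": 0},{"x": 0,"y": 0,"z": 0,"wx": 0,"wy": 0,"wz": 0},{"x": 0,"y": 0,"z": 0,"wx": 0,"wy": 0,"wz": 0},{"x": 0,"y": 0,"z": 0,"wx": 0,"wy": 0,"wz": 0}])

```text
clock: 14.87
position: [0.5713, 0.2234, 0.0605]
tool_rot: [0.991, 0.133, 0.0, 0.0]
force: [0.9, 0.1, 2.5]
finger_gap: 0.016
gripper_force: 40.0
```

Call:
send_rows(commands=[{"x": 0,"y": 0,"z": 0,"wx": 0,"wy": 0,"wz": 0},{"x": 0,"y": 0,"z": 0,"wx": 0,"wy": 0,"wz": 0},{"x": 0,"y": 0,"z": 0,"wx": 0,"wy": 0,"wz": 0},{"x": 0,"y": 0,"z": 0,"wx": 0,"wy": 0,"wz": 0},{"x": 0,"y": 0,"z": 0,"wx": 0,"wy": 0,"wz": 0},{"x": 0,"y": 0,"z": 0,"wx": 0,"wy": 0,"wz": 0},{"x": 0,"y": 0,"z": 0,"wx": 0,"wy": 0,"wz": 0},{"x": 0,"y": 0,"z": 0,"wx": 0,"wy": 0,"wz": 0},{"x": 0,"y": 0,"z": 0,"wx": 0,"wy": 0,"wz": 0},{"x": 0,"y": 0,"z": 0,"wx": 0,"wy": 0,"wz": 0}], gripper=0.2)

```text
clock: 15.7
position: [0.5711, 0.2235, 0.0605]
tool_rot: [0.991, 0.134, 0.0, 0.0]
force: [-1.0, -0.7, -0.2]
finger_gap: 0.0564
gripper_force: 0.0
```

Call:
send_rows(commands=[{"x": 0,"y": 0,"z": -0.005,"wx": 0,"wy": 0,"wz": 0},{"x": 0,"y": 0,"z": -0.01,"wx": 0,"wy": 0,"wz": 0},{"x": 0,"y": 0,"z": -0.02,"wx": 0,"wy": 0,"wz": 0},{"x": 0,"y": 0,"z": -0.025,"wx": 0,"wy": 0,"wz": 0},{"x": 0,"y": 0,"z": -0.025,"wx": 0,"wy": 0,"wz": 0},{"x": 0,"y": 0,"z": -0.025,"wx": 0,"wy": 0,"wz": 0},{"x": -0.02,"y": 0,"z": -0.015,"wx": 0,"wy": 0,"wz": 0},{"x": -0.03,"y": 0,"z": -0.01,"wx": 0,"wy": 0,"wz": 0},{"x": -0.03,"y": 0,"z": 0,"wx": 0,"wy": 0,"wz": 0},{"x": -0.03,"y": 0,"z": 0,"wx": 0,"wy": 0,"wz": 0}])

```text
clock: 16.53
position: [0.4647, 0.1942, 0.1978]
tool_rot: [0.991, 0.133, 0.002, -0.0]
force: [-0.7, 0.1, 0.8]
finger_gap: 0.0559
gripper_force: 0.0
```

```bash
python3 - <<'E'
from h import *
d=shot('wrist','k.png');go(.572,.2236,.0605,15.2)
E
```

```text
clock 16.5833 pos [0.4588 0.193  0.1968] yaw 15.39 shift [0.1176 0.0005 0.136 ] rotvec [0.     0.0031 0.0033] F [-3.8  0.6 -0.8] gap 0.0562252220005028 gf 0.0 q [ 0.28 -0.03  1.5   0.    1.67  1.59]
```

View pics/k.png

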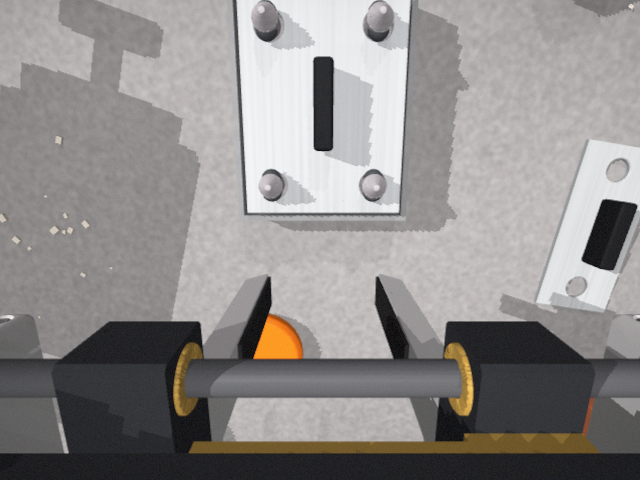

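The cover sits level on all four studs, with the handle free at (323,103), and the narrow plate at (590,225) is untouched. I'm handing the job in.

```bash
python3 -c "
from plant import robot
print(robot.close_job())"
```

```text
the job is handed in; nothing more can be done
None
```

The four-hole cover is on the box, pressed fully home and level on all four studs and let go, with the narrow plate left where it lay; I handed the job in at about 16.6 s, and no verdict came back.

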